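# Show how to make a coffee by pointing

### The job

Show a guest what to use for a coffee by pointing from above, in this order: the coffee jar with the wooden lid, the middle one of the three glass coffee cups standing in a row, then the lidded sugar bowl on its foot. For each, bring the fingertips down over the middle of its top, above it and no more than 5 cm away, and stay there for at least two seconds; go from one to the next at a good height, without dipping down over any of the other things standing on the open worktop. Touch nothing and move nothing at any time, and finish still pointing at the sugar bowl.

Things in the scene. Friction and masses are not known exactly. Their poses are not given: they have to be found in the camera images.
- coffee_jar_top (a point): centre of the top of the coffee jar: a clear round glass jar of dark brown coffee with a thick wooden lid, 66 mm across, 106 mm tall, standing loose on the worktop
- cup_middle_top (a point): centre of the open mouth of the middle one of three like pressed-glass coffee cups in a straight row; each is 51 mm tall, 45 mm across the bowl and 77 mm long with its handle. Centres in the row are about 90 mm apart, the row runs roughly left to right and the handles point roughly toward the robot
- sugar_bowl_top (a point): top of the lid knob, on the axis, of the sugar bowl: a plain beige-grey round bowl on a foot, with a domed lid, 68 mm across, 70 mm tall
- cup_a_top (a point): bystander: centre of the mouth of the left cup of the row (+y end), 51 mm tall
- cup_b_top (a point): bystander: centre of the mouth of the right cup of the row (-y end), 51 mm tall
- mug_top (a point): bystander: centre of the mouth of a mug with a handle, 68 mm across, 99 mm long with the handle, 73 mm tall
- jug_top (a point): bystander: centre over the top of a small brown jug with a handle, 62x90 mm, 93 mm tall
- beaker_top (a point): bystander: centre of the mouth of an amber glass beaker, 64 mm across, 110 mm tall. This and everything else loose stands on the open worktop; the jar, bowl, mug, jug and beaker stand round the row of cups and trade places. A shelf of glasses hangs 0.4 m above the far edge of the worktop, beyond x = 0.72
Not all that is in view belongs to the job. What is shaped like the part that bears coffee_jar_top but yellow is not meant.

How it is judged:
By the outcome, as a careful person would: the job done as asked, in the order asked, and still so for the second after the job is handed in, with the robot touching nothing.
It also fails if it takes over 56 s, if anything falls off the work surface, if the arm or the gripper's body presses on something with over 40 N, if the wrist force passes 120 N, or if a joint passes its speed limit or range.

### The arm

A 7-joint arm with a two-finger parallel gripper is mounted at the origin on a cart in front of the work surface, level with it; the furniture and walls round the work are solid. World frame = base frame: x ahead of the robot, y to its left, z up, the work surface at z = 0. Lengths are in m, angles in rad, forces in N, time in s.
With the tool pointing down it reaches from about 0.4 to 0.85 m from the base axis. Payload 4.5 kg.
Tool frame: the origin (TCP) lies on the front face of the gripper's body, between the roots of the fingers; the fingertips stand 73 mm ahead of it and the grasp point (between the pads) lies manip.grasp_offset ahead of it (manip.grasp_offset is the distance from the TCP to the grasp point, in m); z points along the fingers, y is the direction in which the jaws open and shut (so a half turn about z gives the same grasp; the last joint's range is limited). The gripper opens to 85 mm and grips with 20 to 120 N. Pads are 22 mm wide; open, the fingers measure 114 mm over their backs; the gripper's body (76 mm by 85 mm) begins 54 mm behind the grasp point. The pads swing forward as they close: fully open they stand 13 mm farther back than shut.
Start: joints at [-1.16, 0.689, -0.195, 1.565, 0.157, 0.902, -0.215], TCP at [0.23, 0.581, 0.304] pointing down, gripper open.
Joint ranges: [-3.01, 3.01], [-0.46, 2.08], [-1.47, 1.51], [0.13, 2.56], [-1, 4.14], [0.04, 2.09], [-2.66, 2.66]. Speed limits (rad/s): [2.57, 2.57, 3.14, 3.14, 3.14, 3.14, 3.14].

### API

Orientations are given as a 3x3 rotation matrix whose columns are the frame's x, y, z axes.
In Python, from workcell import manip gives the robot as it stands. The module is installed in compiled form; this text tells all that it offers. Calls block until the motion is done:
- manip.move_pose(position, orientation): joint-space move of the TCP to a pose.
- manip.move_l(position, frame=None, speed=0.15, force_limit=None): straight line of the TCP; frame=None keeps the orientation; speed is the mean speed in m/s. With force_limit (N) it stops when the force on the tool has changed by that much, and returns True; else False.
- manip.goto_joints(angles): joint-space move.
- manip.set_gripper(opening): finger opening in m; the grip force is fixed at half the most; returns when the fingers have stopped.
- manip.sleep(seconds).
- manip.solve_ik(position, orientation): joint angles nearest the present ones, or None.
- manip.observe(): the state.
- manip.get_image(name): name is "scene" or "side" or "wrist"; returns a dict with "frame" (400x640x3 uint8, red, green, blue), "fov_y" (degrees; the focal length in pixels is half the picture's height over the tangent of half this angle, whatever the lens; pixels are square), "cx", "cy" (the principal point, pixels), "rvec" (rotation vector, rad) and "tvec" (3), from world to camera coordinates, as OpenCV has them. Camera axes: x right, y down, z forward; pixel columns grow to the right and rows downward; lengths in m; the calibration is good to about 2 mm. A picture is of the moment at which its call begins. There is no depth.
A pose or a line that the arm cannot do raises manip.MotionError and nothing moves.
- manip.close_job(): hands the job in, once; it reports no verdict.
The state is a dict: "time_s": time; "joint_pos": joint angles; "joint_vel": joint speeds; "joint_torque": joint torques, N m; "ee_pos": TCP position; "eef_rot": TCP orientation; "wrist_force": force on the tool from outside, world axes, zero at the start; "torque": the same for the moment, N m; "finger_gap": finger opening in m.
Only numpy, scipy, OpenCV 4.12 (cv2) and the standard library are available. Lean on these libraries where they do the work, as an engineer would, in place of code of your own. Each camera call takes 0.05 s, during which the arm holds its last target.

## Working session

There is one attempt and no reset: what is moved stays moved. The work goes in short steps, each a Python script; the robot and the scene stay as the last script left them, time stands still between calls to the robot, and variables do not carry over. Pictures are saved under pics/ and viewed, and the job is handed in when it is done.

```bash
mkdir -p pics; python3 - <<'E'
from workcell import manip
import cv2,json,numpy as np
for n in ["scene","side","wrist"]:
    d=manip.get_image(n); cv2.imwrite(f"pics/{n}0.png",d["frame"][:,:,::-1])
    np.savez(f"{n}0.npz",**d)
    print(n,d["fov_y"],d["cx"],d["cy"],np.round(d["rvec"],3),np.round(d["tvec"],3), np.round(-cv2.Rodrigues(np.array(d["rvec"],float))[0].T@np.array(d["tvec"],float).ravel(),3))
o=manip.observe();print(o["time_s"],o["ee_pos"],o["eef_rot"],o["finger_gap"],manip.grasp_offset)
E
```

```text
scene 52.74186493222548 325.08903681342065 199.16063901939708 [ 2.143 -0.652  0.354] [-0.444  0.225  1.017] [-0.031 -0.8    0.801]
side 47.18601866577569 318.7132555989797 198.81303330722199 [ 2.    -0.242  0.144] [-0.489  0.14   1.362] [ 0.206 -1.256  0.704]
wrist 64.51079068881111 320.694370721431 197.45555891677742 [-2.371 -1.613 -0.256] [-0.624 -0.042  0.381] [0.156 0.609 0.374]
0.15 [0.22983561 0.5808063  0.30326109] [[-9.29891054e-01  3.67834807e-01 -4.26200076e-04]
 [ 3.67835044e-01  9.29890135e-01 -1.31010798e-03]
 [-8.55840681e-05 -1.37502901e-03 -9.99999051e-01]] 0.0854843400438589 0.0539
```

View pics/scene0.png

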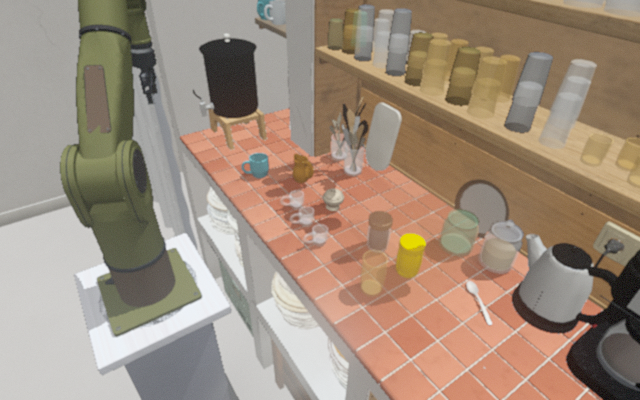

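View pics/side0.png

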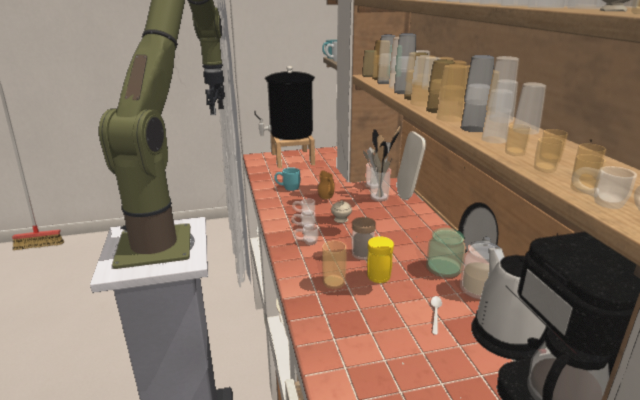

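View pics/wrist0.png

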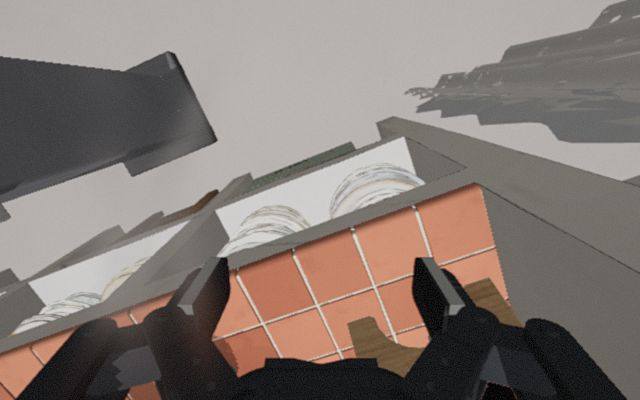

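Scene view: the brown-lidded dark jar is at (379,230) and its yellow look-alike at (410,255). The three cups are at (295,200), (306,216) and (319,235), the sugar bowl at (333,199), the mug at (258,166), the jug at (302,168) and the beaker at (373,272). The two larger jars at (460,232) and (500,247) are green and pink storage jars. I'll confirm this in enlarged crops.

```bash
python3 - <<'E'
import cv2
a=cv2.imread("pics/scene0.png")[150:300,270:430]; cv2.imwrite("pics/sc_crop.png",cv2.resize(a,None,fx=4,fy=4,interpolation=cv2.INTER_CUBIC)[:600])
a=cv2.imread("pics/side0.png")[165:290,270:400]; cv2.imwrite("pics/si_crop.png",cv2.resize(a,None,fx=4.8,fy=4.8,interpolation=cv2.INTER_CUBIC))
E
```

```text
(no output)
```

View pics/sc_crop.png

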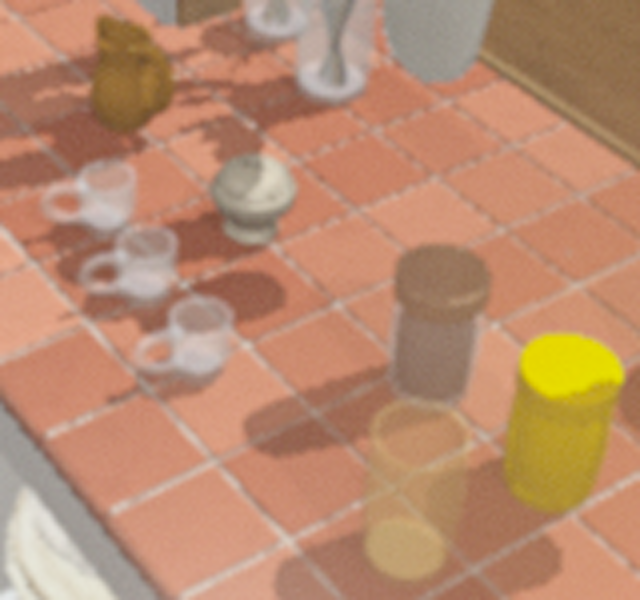

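View pics/si_crop.png

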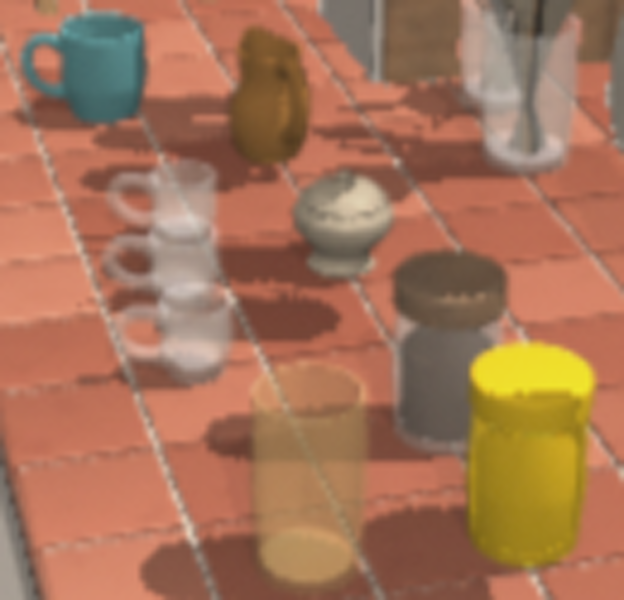

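```bash
cat > h.py <<'E'
import numpy as np,cv2
def cam(n):
    d=np.load(f"{n}.npz"); f=200/np.tan(np.radians(float(d["fov_y"]))/2)
    K=np.array([[f,0,float(d["cx"])],[0,f,float(d["cy"])],[0,0,1]]); R=cv2.Rodrigues(d["rvec"].astype(float))[0]
    return K,R,d["tvec"].astype(float).reshape(3)
def atz(n,uv,z):
    K,R,t=cam(n); r=R.T@np.linalg.inv(K)@[uv[0],uv[1],1]; c=-R.T@t
    return c+r*(z-c[2])/r[2]
def proj(n,p):
    K,R,t=cam(n); q=K@(R@np.array(p)+t); return q[:2]/q[2]
def tri(a,ua,b,ub):
    Ka,Ra,ta=cam(a);Kb,Rb,tb=cam(b)
    X=cv2.triangulatePoints(Ka@np.c_[Ra,ta],Kb@np.c_[Rb,tb],np.array(ua,float),np.array(ub,float)).ravel();return X[:3]/X[3]
E
python3 - <<'E'
from h import *
P={"jar":((380.7,219),(363.75,222.5),.106),"mid":((306.75,211.25),(308.3,214.2),.051),"left":((296.75,194.25),(308.5,201.5),.051),"right":((320.25,229),(310.6,227.3),.051),
"sugar":((333.5,190.3),(341.7,201.3),.070),"yellow":((413,241.5),(380.8,243),.106),"beaker":((375,257.5),(334.2,245.2),.11),"mug":((259,159),(291.5,170.2),.073),"jug":((299.5,156),(326,173),.093)}
np.set_printoptions(precision=3,suppress=True)
for k,(a,b,z) in P.items(): print(k,atz("scene0",a,z),atz("side0",b,z),tri("scene0",a,"side0",b))
E
```

```text
jar [ 0.579 -0.203  0.106] [ 0.583 -0.201  0.106] [ 0.583 -0.199  0.104]
mid [ 0.466 -0.008  0.051] [ 0.468 -0.01   0.051] [ 0.469 -0.004  0.047]
left [0.485 0.081 0.051] [0.488 0.08  0.051] [0.489 0.087 0.047]
right [ 0.455 -0.096  0.051] [ 0.456 -0.094  0.051] [ 0.456 -0.095  0.051]
sugar [0.579 0.015 0.07 ] [0.584 0.016 0.07 ] [0.584 0.02  0.067]
yellow [ 0.59  -0.315  0.106] [ 0.59  -0.316  0.106] [ 0.591 -0.314  0.105]
beaker [ 0.469 -0.308  0.11 ] [ 0.471 -0.304  0.11 ] [ 0.469 -0.31   0.113]
mug [0.468 0.3   0.073] [0.475 0.315 0.073] [0.471 0.302 0.075]
jug [0.578 0.214 0.093] [0.581 0.208 0.093] [0.585 0.225 0.085]
```

```bash
python3 - <<'E'
from workcell import manip
import numpy as np
np.set_printoptions(precision=2,suppress=True)
for yaw in (158.4,180,200):
    c,s=np.cos(np.radians(yaw)),np.sin(np.radians(yaw)); R=np.array([[c,s,0],[s,-c,0],[0,0,-1.]])
    for p in [(.23,.581,.33),(.41,.19,.33),(.581,-.202,.33),(.581,-.202,.207),(.467,-.009,.33),(.467,-.009,.152),(.581,.016,.33),(.581,.016,.17)]:
        q=manip.solve_ik(p,R); print(yaw,p,None if q is None else np.array(q))
E
```

```text
158.4 (0.23, 0.581, 0.33) [-1.16  0.66 -0.2   1.53  0.15  0.96 -0.21]
158.4 (0.41, 0.19, 0.33) [-0.36  0.43 -0.26  2.03  0.17  0.7   0.47]
158.4 (0.581, -0.202, 0.33) [ 0.39  0.65 -0.24  1.56  0.18  0.95  1.29]
158.4 (0.581, -0.202, 0.207) [ 0.51  0.83 -0.45  1.67  0.48  0.75  1.02]
158.4 (0.467, -0.009, 0.33) [ 0.1   0.45 -0.27  1.99  0.18  0.72  0.92]
158.4 (0.467, -0.009, 0.152) [ 0.07  0.78 -0.24  2.15  0.65  0.28  0.46]
158.4 (0.581, 0.016, 0.33) [ 0.05  0.6  -0.26  1.67  0.19  0.89  0.91]
158.4 (0.581, 0.016, 0.17) [ 0.06  0.83 -0.29  1.8   0.4   0.57  0.71]
180 (0.23, 0.581, 0.33) [-1.1   0.67 -0.31  1.53  0.23  0.98  0.1 ]
180 (0.41, 0.19, 0.33) [-0.29  0.44 -0.36  2.03  0.23  0.71  0.78]
180 (0.581, -0.202, 0.33) [ 0.45  0.66 -0.35  1.56  0.25  0.97  1.6 ]
180 (0.581, -0.202, 0.207) [ 0.55  0.84 -0.54  1.67  0.57  0.79  1.32]
180 (0.467, -0.009, 0.33) [ 0.17  0.46 -0.37  1.99  0.24  0.73  1.23]
180 (0.467, -0.009, 0.152) [ 0.14  0.79 -0.35  2.15  0.82  0.34  0.66]
180 (0.581, 0.016, 0.33) [ 0.11  0.61 -0.36  1.67  0.26  0.91  1.21]
180 (0.581, 0.016, 0.17) [ 0.11  0.84 -0.38  1.8   0.51  0.6   0.99]
200 (0.23, 0.581, 0.33) [-1.04  0.68 -0.42  1.53  0.31  1.    0.38]
200 (0.41, 0.19, 0.33) [-0.23  0.45 -0.45  2.02  0.29  0.73  1.06]
200 (0.581, -0.202, 0.33) [ 0.51  0.67 -0.45  1.56  0.33  0.99  1.88]
200 (0.581, -0.202, 0.207) [ 0.59  0.86 -0.61  1.67  0.64  0.82  1.61]
200 (0.467, -0.009, 0.33) [ 0.23  0.47 -0.46  1.98  0.3   0.75  1.51]
200 (0.467, -0.009, 0.152) [ 0.22  0.81 -0.49  2.14  0.97  0.42  0.87]
200 (0.581, 0.016, 0.33) [ 0.16  0.63 -0.46  1.66  0.33  0.93  1.5 ]
200 (0.581, 0.016, 0.17) [ 0.15  0.85 -0.46  1.8   0.6   0.63  1.26]
```

```bash
python3 - <<'E'
from workcell import manip
import cv2,numpy as np
manip.set_gripper(0.0)
manip.move_l([.23,.581,.335],speed=.1)
manip.move_l([.581,-.202,.335],speed=.25)
for n in ["wrist","side"]:
    d=manip.get_image(n); cv2.imwrite(f"pics/{n}1.png",d["frame"][:,:,::-1]); np.savez(f"{n}1.npz",**d)
o=manip.observe();print(o["time_s"],o["ee_pos"],o["finger_gap"],o["wrist_force"])
E
```

```text
5.0583 [ 0.58097548 -0.20157855  0.33505277] 3.50683590887374e-05 [-0.01742547  0.42332277  0.42216423]
```

View pics/wrist1.png

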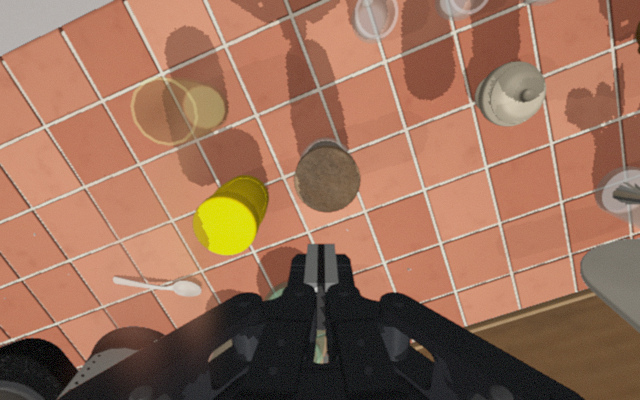

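View pics/side1.png

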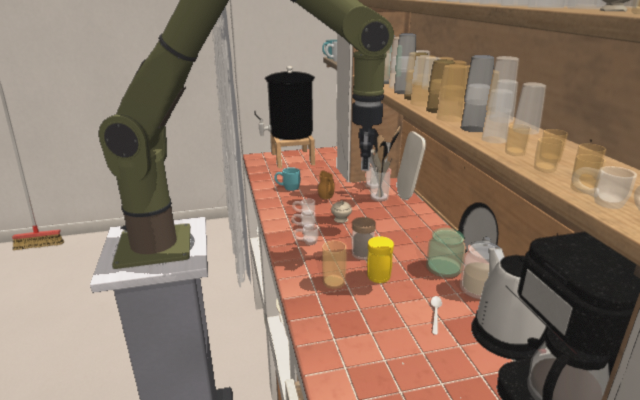

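Wrist view from above: the wooden lid is centred at (328,178), the yellow jar lid at (226,225), the beaker at (165,112) and the sugar-bowl knob at (529,95). A cup mouth is at (377,15). The closed fingertips are at about (321,246).

```bash
python3 - <<'E'
from h import *
np.set_printoptions(precision=3,suppress=True)
print("jar",atz("wrist1",(328,178),.106)); print("sugar",atz("wrist1",(529,95),.07),"yellow",atz("wrist1",(226,225),.106),"cup",atz("wrist1",(377,15),.051))
for t in (.06,.073,.086): print("tip",t,proj("wrist1",(.581,-.2016,.335-t)),proj("side1",(.581,-.2016,.335-t)))
a=cv2.imread("pics/side1.png")[110:190,330:410]; cv2.imwrite("pics/si1c.png",cv2.resize(a,None,fx=7,fy=7,interpolation=cv2.INTER_CUBIC))
E
```

```text
jar [ 0.583 -0.195  0.106]
sugar [0.586 0.023 0.07 ] yellow [ 0.591 -0.31   0.106] cup [ 0.459 -0.093  0.051]
tip 0.06 [321.184 270.182] [365.225 165.231]
tip 0.073 [321.127 256.698] [365.044 169.893]
tip 0.086 [321.079 245.13 ] [364.863 174.513]
```

View pics/si1c.png

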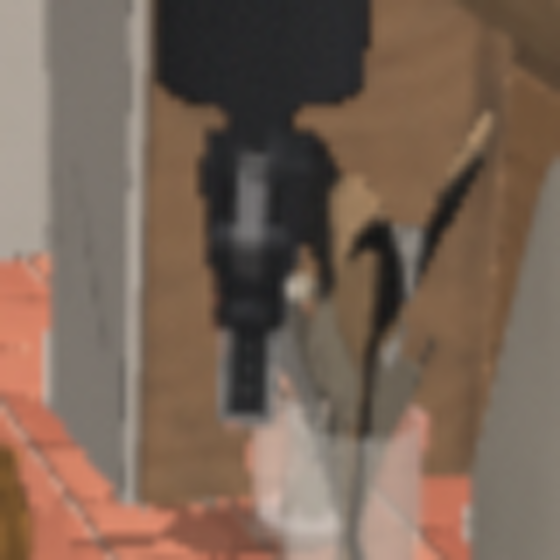

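```bash
python3 - <<'E'
from workcell import manip
import cv2,numpy as np
from h import *
manip.move_l([.582,-.199,.207],speed=.12)
manip.sleep(2.8)
o=manip.observe();print(o["time_s"],o["ee_pos"])
d=manip.get_image("side"); cv2.imwrite("pics/side2.png",cv2.resize(d["frame"][100:290,270:430,::-1],None,fx=3,fy=3))
manip.move_l([.582,-.199,.335],speed=.15)
manip.move_l([.467,-.009,.335],speed=.2)
d=manip.get_image("wrist"); cv2.imwrite("pics/wrist3.png",d["frame"][:,:,::-1]); np.savez("wrist3.npz",**d)
o=manip.observe();print(o["time_s"],o["ee_pos"],o["wrist_force"])
E
```

```text
9.075 [ 0.58201478 -0.19899277  0.20699633]
11.4333 [ 0.46757059 -0.01013687  0.33487712] [ 0.36073491  0.74096234 -0.28211199]
```

View pics/side2.png

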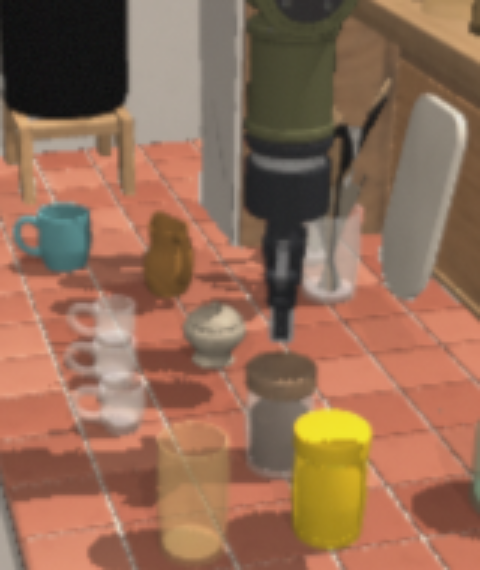

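View pics/wrist3.png

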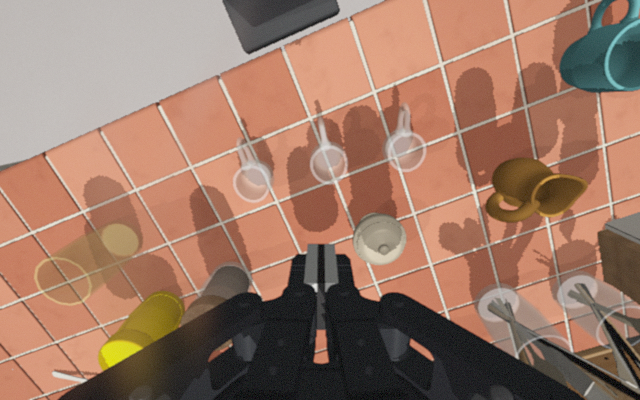

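The side view shows the fingertips just above the middle of the wooden lid, with a gap. In the wrist view the cup mouths are at (253,182), (328,163) and (406,150), and the sugar knob is at (384,249).

```bash
python3 - <<'E'
from h import *
np.set_printoptions(precision=3,suppress=True)
for k,uv,z in [("right",(253,182),.051),("mid",(328,163),.051),("left",(406,150),.051),("sugar",(384,249),.07)]: print(k,atz("wrist3",uv,z))
a=cv2.imread("pics/wrist3.png")[120:280,290:430]; cv2.imwrite("pics/w3c.png",cv2.resize(a,None,fx=3.7,fy=3.7,interpolation=cv2.INTER_CUBIC))
E
```

```text
right [ 0.456 -0.09   0.051]
mid [ 0.467 -0.001  0.051]
left [0.486 0.086 0.051]
sugar [0.583 0.024 0.07 ]
```

View pics/w3c.png

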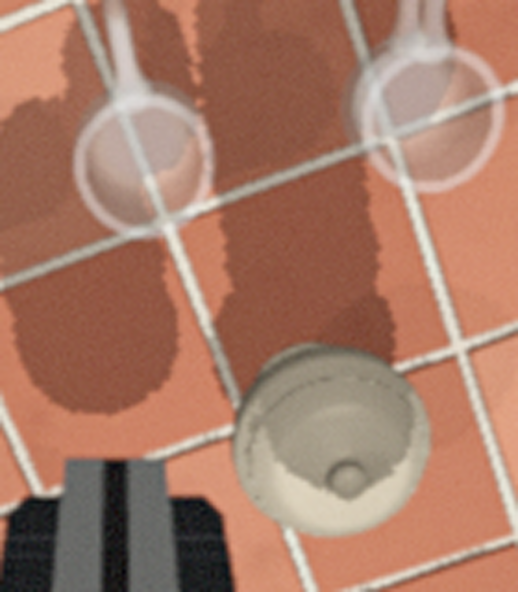

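```bash
python3 - <<'E'
from workcell import manip
import cv2,numpy as np
manip.move_l([.467,-.005,.335],speed=.1)
manip.move_l([.467,-.005,.152],speed=.12)
manip.sleep(2.8)
o=manip.observe();print(o["time_s"],o["ee_pos"],o["wrist_force"])
d=manip.get_image("side"); cv2.imwrite("pics/side4.png",cv2.resize(d["frame"][100:290,250:410,::-1],None,fx=3,fy=3))
manip.move_l([.467,-.005,.335],speed=.15)
manip.move_l([.583,.020,.335],speed=.15)
manip.move_l([.583,.020,.171],speed=.12)
manip.sleep(2.8)
o=manip.observe();print(o["time_s"],o["ee_pos"],o["wrist_force"],np.abs(o["joint_vel"]).max())
for n in("side","scene"):
    d=manip.get_image(n); cv2.imwrite(f"pics/{n}5.png",cv2.resize(d["frame"][100:290,250:410,::-1],None,fx=3,fy=3))
E
```

```text
16.1583 [ 0.46700019 -0.00499778  0.15199714] [0.53848188 0.45444867 0.67659064]
22.8333 [0.58302017 0.01999433 0.17100376] [-0.10103943 -0.27885977  0.41399354] 0.0007907724854904366
```

View pics/side4.png

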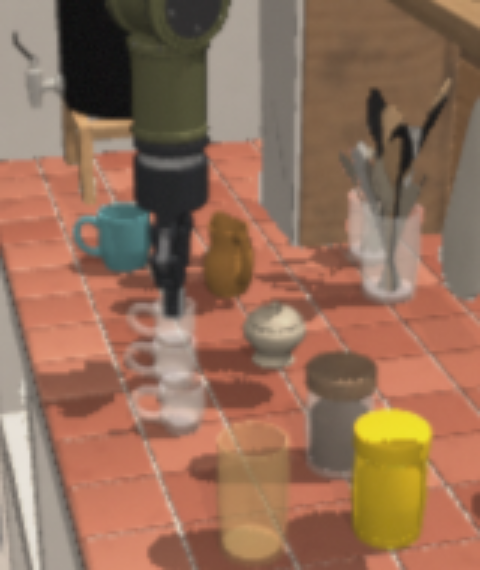

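View pics/side5.png

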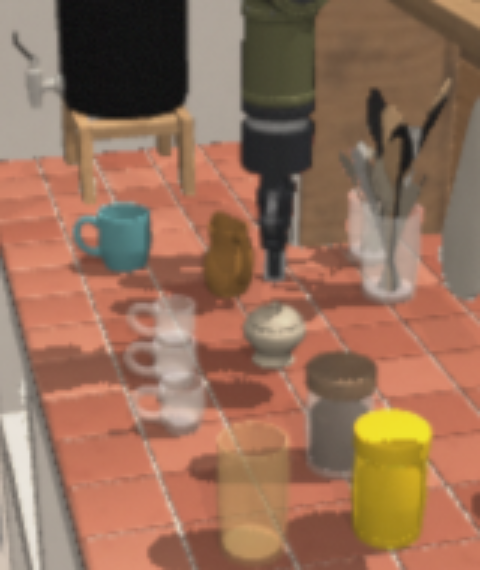

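View pics/scene5.png

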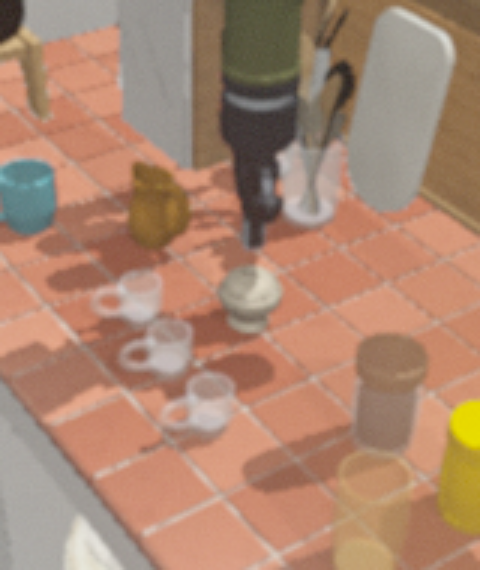

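Both views show the fingertips about 25–28 mm above the sugar-bowl knob and on its axis, with every object where it was. I'm handing in.

```bash
python3 - <<'E'
from workcell import manip
manip.close_job()
o=manip.observe();print(o["time_s"],o["ee_pos"])
E
```

```text
the job is handed in; nothing more can be done
the job is handed in; nothing more can be done
```

The job is handed in. With the gripper shut, I pointed at the wooden-lidded coffee jar, then the middle glass cup, then the sugar bowl. I held about 28 mm above each for at least 2.8 s, and the arm is still over the sugar bowl.

- **Travel:** the arm crossed between targets with the fingertips at about 26 cm, and the tallest bystander is 11 cm. The last clock reading before handing in was 22.8 s, against the 56 s limit.
- **Touching:** the wrist force stayed under 1 N at every reading, and nothing had moved in the last pictures.
- **Disagreement between cameras:** the wrist camera put the targets 6–8 mm further in +y than the two fixed cameras. I used values in between, so each point should be within about 4 mm of the true centre.
- **Not checked:** the hand-in gives no verdict, and I could not read the state again afterwards.

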